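# Gauge the headspace over the biscuits in a tub

## Robot

A 7-joint arm with a two-finger parallel gripper is mounted at the origin on the work surface. World frame = base frame: x ahead of the robot, y to its left, z up, the work surface at z = 0. Lengths are in m, angles in rad, forces in N, time in s.
With the tool pointing down it reaches from about 0.35 to 0.9 m from the base axis. Payload 8.1 kg.
Tool frame: the origin (TCP) lies at the very end of the fingers, on their centre line; the grasp point (between the pads) lies 19 mm behind it; z points along the fingers, y is the line along which they close (so a half turn about z gives the same grasp; the last joint's range is limited). The gripper opens to 92 mm and grips with 3 to 60 N. Pads are 19 mm wide; open, the fingers measure 130 mm over their backs; the gripper's body (75 mm by 190 mm) begins 47 mm behind the grasp point.
Start: joints at [-1.37, 0.434, 0.025, 1.573, -0.012, 1.134, -0.075], TCP at [0.187, 0.596, 0.227] pointing down, gripper open.
Joint ranges: [-2.62, 2.62], [-0.44, 2.09], [-1.27, 1.32], [0.08, 2.57], [-1.32, 4.46], [0.12, 2], [-2.74, 2.74]. Speed limits (rad/s): [2.22, 2.22, 3.01, 3.01, 3.14, 3.14, 3.14].

## Interface

Orientations are given as a rotation vector (axis times angle).
In Python, from cell import arm gives the robot as it stands.
- The arm moves only by the tool jog_arm, never from a script. Its argument "rows" is a list of rows, each a list of 3 entries, a list of its own where there are three numbers: the shift along the world's x, y, z in cm, then the turn, a rotation vector about the world's x, y, z in degrees, then the opening, from 0 (shut) to 1 (fully open). A call has 1 to 8 rows; each row is the pose to reach, as a shift and turn from the pose commanded when the call began; what a row does not reach only later rows make up. A row lasts 1/8 s, in which the tool goes at most 62.5 mm and 10.7 degrees, less where a joint would pass 70% of its speed; a pose out of reach is approached as far as the arm can. A call with a gripper value outside its range is refused whole. The fingers move at their own pace and stop on an object; "newtons" is the grip in N (left out, the last holds). Time passes only in rows, so rows that repeat a pose let the fingers close. It gives the time, the measured TCP pose, the force, the opening and the grip force at its end, in the units of the state.
- arm.observe(): the state, without advancing time (a new reading comes with each control period).
- arm.get_image(name): name is "side" or "top"; returns a dict with "img" (480x640x3 uint8, red, green, blue), "depth" (480x640 float32, m along the optical axis (not along the pixel's ray), 0 where there is no reading), "fx", "fy", "cx", "cy" (pixels), "dist_coeffs" ([k1, k2, p1, p2, k3] as OpenCV has them; the pictures are not rectified), "rvec" (rotation vector, rad) and "tvec" (3), from world to camera coordinates, as OpenCV has them. Camera axes: x right, y down, z forward; pixel columns grow to the right and rows downward; lengths in m; the calibration is good to about 2 mm. A picture is of the moment at which its call begins.
- arm.sign_off(): hands the job in; it is judged then, once.
The state is a dict: "clock": time; "joints": joint angles; "dq": joint speeds; "joint_efforts": joint torques, N m; "position": TCP position; "ee_rot": TCP orientation; "force": force on the tool from outside, world axes, zero at the start; "ft_torque": the same for the moment, N m; "width": opening from 0.0 (shut) to 1.0 (fully open); "gripper_force": force on a finger pad.
Only numpy, scipy, OpenCV 4.12 (cv2) and the standard library are available. Lean on these libraries where they do the work, as an engineer would, in place of code of your own. Each camera call takes 0.05 s, during which the arm holds its last target. There are 200 camera calls.

## Task

Gauge how deep the biscuits lie in the open tub. Lift the depth gauge off its rest and seat its bridge flat across the middle of the tub's rim, lower the beam until its foot rests on the top biscuit (gently: biscuits crack), then press the clamp lever right down to lock the beam at that reading. Leave the locked gauge standing on the tub with its foot still touching, with the tub and everything else on the bench left where they are.

Things in the scene. Friction and masses are not known exactly. Their poses are not given: they have to be found in the camera images.
- knob (a point): Centre of the knurled steel knob with dark grooves on top of the gauge's beam: an upright cylinder 20 mm across, 24 mm tall, 129 mm above the underside of the beam's foot. The whole gauge (0.31 kg) is lifted by it, and pushing it down lowers the beam. At the greatest depth its centre is still 28 mm above the gauge's head.
- gauge: Bridge and head of the depth gauge, loose. Origin: centre of the bridge's flat underside, z up. Steel bridge 150 mm long (along its y), 24 mm wide (x), 12 mm thick; on its middle an aluminium head 28 x 30 mm, its top 48 mm above the underside, in which the beam slides. The clamp lever is on the +y side; fingers take the knob best when closing along the gauge's x.
- beam: The gauge's beam, a flat graduated steel bar with a round foot 22 mm across. Origin: centre of the foot's underside, 6 to 58 mm below the bridge's underside (6 to 18 mm at the start). It slides up and down in the head with a steady drag of about 4 N and stays where left; this drag also carries the bridge when the knob is lifted. Locked, it holds over 25 N.
- rest: Fixed grey rest, 70 x 150 mm, on which the gauge stands upright at the start. Origin: centre of its underside. The bridge lies on two posts 55 mm high, between lips 8 mm high: lift it straight up.
- clamp (a joint): Angle of the clamp lever (rad): 0 = raised 40 degrees (free), 0.70 = pressed down level (locked). It starts between 0 and 0.15 and stays where it is left. It turns lightly (about 2 N at the pad) to about 0.3, then ever harder; the last bit takes about 5 to 7 N pressed down on the pad.
- clamp_pad (a point): Middle of the upper face of the lever's thumb pad (16 x 18 mm). The lever's axis runs along the gauge's x at y = 21, z = 46 mm in the gauge's frame, the pad 44 mm out. Raised, the pad's face is 77 mm above the bridge's underside at y = 52 mm; pressed down level, 50 mm above it at y = 65 mm. A push straight down at y = 54 mm closes it.
- tub: Open white round tub, loose, about 0.4 kg. Origin: centre of its underside. 116 mm across at the rim, 106 mm at the foot, 85 mm tall, 3 mm wall. In it lies a level stack of round biscuits 96 mm across; its top is 31 to 53 mm below the rim, differing from tub to tub and not measured; pressed, it gives 1 mm per 4 N. More than 15 N from the foot cracks a biscuit.
- tub_rim (a point): Centre of the tub's open mouth, level with the rim, 85 mm above the tub's underside; the gauge's bridge is to rest across it. z up.
- weight: Bystander: brass test weight, round, 28 mm across, 44 mm tall, between the work places
- marker: Bystander: grey marker pen, 14 mm thick, 144 mm long, lying near the robot
- spoon: Bystander: steel spoon lying near the robot
- beaker: Bystander: glass beaker, 66 mm across, 90 mm tall, at the back
- bowl: Bystander: glass bowl, 124 mm across, 50 mm tall, at the back
- tub_lid: Bystander: the tub's flat white lid, 122 mm across, 10 mm thick, lying at the back
- full_tub: Bystander: closed tub with its lid on, 122 mm across, 89 mm tall, at the back right
Not all that is in view belongs to the job. What is meant by the gauge is not blue, and is the larger of those in its own colour. What is shaped like the tub but purple is not meant.

How it is judged:
By the outcome, as a careful person would: the job done as asked, in the order asked, and still so for the second after the job is handed in, with the robot touching nothing.
It also fails if it takes over 53 s, if anything falls off the work surface, if the arm or the gripper's body presses on something with over 40 N, if the wrist force passes 120 N, or if a joint passes its speed limit or range.

## Working session

There is one attempt and no reset: what is moved stays moved. The work goes in short steps, Python scripts to look and compute and a tool call to move; the robot and the scene stay as the last step left them, time stands still between calls to the robot, and variables do not carry over. Pictures are saved under pics/ and viewed, at most 10 in all, crops included, and the job is handed in when it is done.

Besides the shell and the picture viewer there is one more tool, called after ">>>" as name([rows], argument=value, ...), one row to a line, values as JSON. jog_arm: Moves the arm, as the interface text tells. Its arguments: {"type":"object","properties":{"rows":{"type":"array","items":{"type":"array"}},"newtons":{"type":"number"}},"required":["rows"]}

```bash
ls; mkdir -p pics; cat > h.py <<'E'
import numpy as np, cv2
from cell import arm
def grab(n):
    d=arm.get_image(n); d['K']=np.array([[d['fx'],0,d['cx']],[0,d['fy'],d['cy']],[0,0,1.]])
    d['R']=cv2.Rodrigues(np.array(d['rvec'],float))[0]; d['t']=np.array(d['tvec'],float).ravel(); d['D']=np.array(d['dist_coeffs'],float)
    return d
def rays(d,uv):
    p=cv2.undistortPoints(np.array(uv,float).reshape(-1,1,2),d['K'],d['D']).reshape(-1,2)
    return -d['R'].T@d['t'], np.c_[p,np.ones(len(p))]
def onplane(d,uv,z):
    c,r=rays(d,uv); w=r@d['R']; return c+w*((z-c[2])/w[:,2])[:,None]
def depthpts(d,uv):
    uv=np.array(uv,int).reshape(-1,2); c,r=rays(d,uv); z=d['depth'][uv[:,1],uv[:,0]]
    return c+(r*z[:,None])@d['R']
def cloud(d):
    v,u=np.mgrid[0:480,0:640]; P=depthpts(d,np.c_[u.ravel(),v.ravel()]).reshape(480,640,3); P[d['depth']==0]=np.nan; return P
def proj(d,P): return cv2.projectPoints(np.array(P,float).reshape(-1,1,3),d['R'],d['t'],d['K'],d['D'])[0].reshape(-1,2)
def save(d,n,crop=None,s=1):
    i=cv2.cvtColor(d['img'],cv2.COLOR_RGB2BGR)
    if crop: i=i[crop[1]:crop[3],crop[0]:crop[2]]
    cv2.imwrite('pics/'+n,cv2.resize(i,None,fx=s,fy=s,interpolation=cv2.INTER_CUBIC))
E
python3 - <<'E'
from h import *
import pickle
for n in('top','side'):
    d=grab(n); save(d,n+'0.png'); pickle.dump(d,open(n+'0.pkl','wb')); print(n,-d['R'].T@d['t'],d['R'][2],d['fx'])
print(arm.observe())
E
```

```text
pics
top [ 0.33115211 -0.01836942  1.08117243] [ 0.16205936 -0.01696619 -0.98663515] 462.2176789680226
side [0.42088444 0.59727227 0.86799867] [ 0.08974429 -0.64334909 -0.76029462] 463.5814755748139
{'clock': 0.1, 'joints': array([-1.36962691,  0.43517477,  0.02497323,  1.57399978, -0.01158915,
        1.13402799, -0.07510668]), 'dq': array([ 0.00020986, -0.00183548,  0.00061087, -0.00213908,  0.00011428,
       -0.00059053,  0.00068208]), 'joint_efforts': array([ 2.91884127e-03, -6.69123960e+01,  9.87955034e-01, -3.15143895e+01,
       -6.04799646e-02,  3.73352354e-02,  3.04272703e-05]), 'position': array([0.18686411, 0.59592123, 0.22601258]), 'ee_rot': array([-4.75425667e-01, -3.10532938e+00,  2.29792152e-03]), 'force': array([-1.36909653, -0.20939635, -0.21943998]), 'ft_torque': array([ 0.004933  , -0.00316183, -0.03164369]), 'gripper_force': 0.0, 'width': 0.9989464954947482}
```

View pics/top0.png

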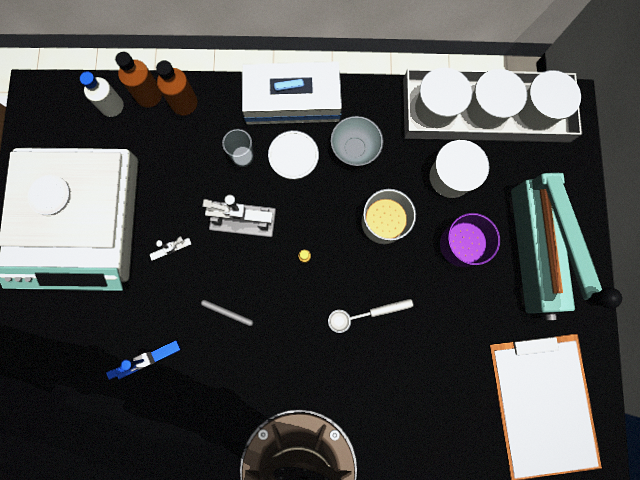

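View pics/side0.png

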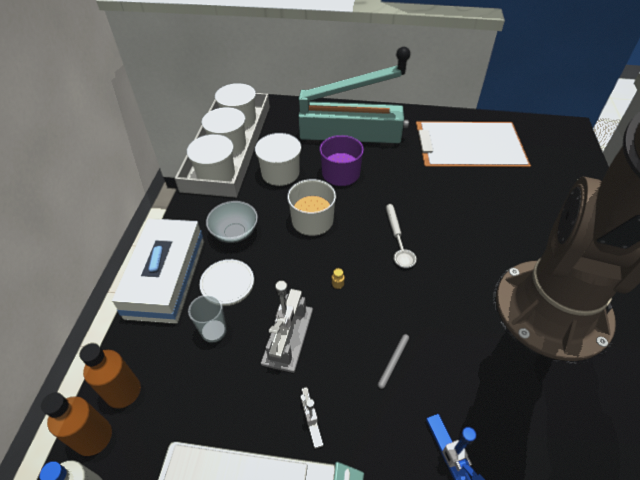

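The top view shows the target gauge on its rest at about (238,215) and the open tub at (388,217). The small steel gauge at (170,247) and the blue one are decoys. I'll zoom in on the gauge and measure from depth.

```bash
python3 - <<'E'
from h import *
import pickle
T=pickle.load(open('top0.pkl','rb'));S=pickle.load(open('side0.pkl','rb'))
def crop(d,b,s): return cv2.resize(cv2.cvtColor(d['img'],4)[b[1]:b[3],b[0]:b[2]],None,fx=s,fy=s,interpolation=cv2.INTER_CUBIC)
a=crop(T,(190,185,290,245),5);b=crop(S,(250,270,330,380),4)
o=np.zeros((440,820,3),np.uint8);o[:300,:500]=a;o[:440,500:820]=b;cv2.imwrite('pics/c0.png',o[:,:800])
print(proj(T,[[.187,.596,.227],[0,0,0]]))
for n,d,win in(('T',T,(190,185,290,245)),('S',S,(250,270,330,380))):
    P=cloud(d);m=np.zeros((480,640),bool);m[win[1]:win[3],win[0]:win[2]]=1;m&=P[...,2]>.012
    Q=P[m];print(n,len(Q),np.histogram(Q[:,2],bins=np.arange(0,.22,.01)))
    for lo,hi in((.165,.22),(.13,.165),(.11,.13),(.095,.11),(.06,.075),(.01,.05)):
        q=Q[(Q[:,2]>lo)&(Q[:,2]<hi)]
        if len(q)>3: print(lo,hi,len(q),q.mean(0).round(4),np.median(q,0).round(4),q.min(0).round(3),q.max(0).round(3))
# tub: rim points
for n,d,c in(('T',T,(388,217)),('S',S,(312,205))):
    P=cloud(d);m=np.zeros((480,640),np.uint8);cv2.circle(m,c,42,1,-1)
    q=P[(m>0)&(P[...,2]>.079)&(P[...,2]<.092)]
    A=np.c_[2*q[:,:2],np.ones(len(q))];s=np.linalg.lstsq(A,(q[:,:2]**2).sum(1),rcond=None)[0]
    print(n,'tub',len(q),s[:2],np.sqrt(s[2]+s[0]**2+s[1]**2),q[:,2].max())
    h=cv2.cvtColor(d['img'],cv2.COLOR_RGB2HSV);y=(m>0)&(h[...,1]>70)&(h[...,0]<40)
    q=P[y];print('biscuit',len(q),np.nanmedian(q,0),np.nanpercentile(q[:,2],[10,90]))
E
```

```text
[[-36.28587393 395.55676152]
 [297.83037017 470.3174633 ]]
T 1376 (array([  0, 195,  23,  19,  23,  93, 527,  20,  21,  49, 158,  37,  47,
        51,   4,   0,   5,  15,  79,  10,   0]), array([0.  , 0.01, 0.02, 0.03, 0.04, 0.05, 0.06, 0.07, 0.08, 0.09, 0.1 ,
       0.11, 0.12, 0.13, 0.14, 0.15, 0.16, 0.17, 0.18, 0.19, 0.2 , 0.21]))
0.165 0.22 109 [0.5612 0.1406 0.1849] [0.5608 0.1406 0.1876] [0.553 0.132 0.167] [0.573 0.152 0.193]
0.13 0.165 55 [0.5667 0.1837 0.1349] [0.5659 0.1976 0.1344] [0.559 0.136 0.13 ] [0.577 0.206 0.149]
0.11 0.13 84 [0.5659 0.1765 0.1208] [0.5656 0.1821 0.1214] [0.56  0.135 0.11 ] [0.577 0.198 0.13 ]
0.095 0.11 194 [0.5607 0.1467 0.1025] [0.56   0.1449 0.1022] [0.548 0.126 0.095] [0.577 0.176 0.11 ]
0.06 0.075 540 [0.5601 0.1312 0.0652] [0.5596 0.1143 0.0652] [0.535 0.066 0.06 ] [0.59  0.214 0.075]
0.01 0.05 260 [0.5476 0.1378 0.0189] [0.5449 0.1331 0.0136] [0.522 0.065 0.012] [0.6   0.215 0.049]
S 2251 (array([  0, 610,  80,  65,  50, 103, 697,  40,  17,  34, 220,  34,  35,
        71,  21,  13,  11,  39,  63,  48,   0]), array([0.  , 0.01, 0.02, 0.03, 0.
[... 321 characters left out ...]
 0.13 69 [0.5624 0.164  0.1202] [0.562  0.1712 0.1203] [0.558 0.135 0.111] [0.57  0.196 0.13 ]
0.095 0.11 238 [0.56   0.1501 0.104 ] [0.5581 0.1503 0.104 ] [0.546 0.127 0.095] [0.576 0.17  0.11 ]
0.06 0.075 727 [0.5604 0.1541 0.0665] [0.56   0.1742 0.0669] [0.533 0.066 0.06 ] [0.589 0.218 0.075]
0.01 0.05 805 [0.5509 0.1538 0.0184] [0.5451 0.1543 0.0138] [ 0.519 -0.006  0.012] [0.675 0.218 0.05 ]
T tub 287 [ 0.56133218 -0.19463789] 0.05564330622742554 0.08902520403718028
biscuit 1356 [ 0.56431993 -0.19640166  0.03777283] [0.0308347  0.04046152]
S tub 308 [ 0.560062   -0.19447879] 0.05564478975960013 0.08986892291799675
biscuit 433 [ 0.5632619  -0.2109093   0.04039453] [0.0381663  0.04257941]
```

View pics/c0.png

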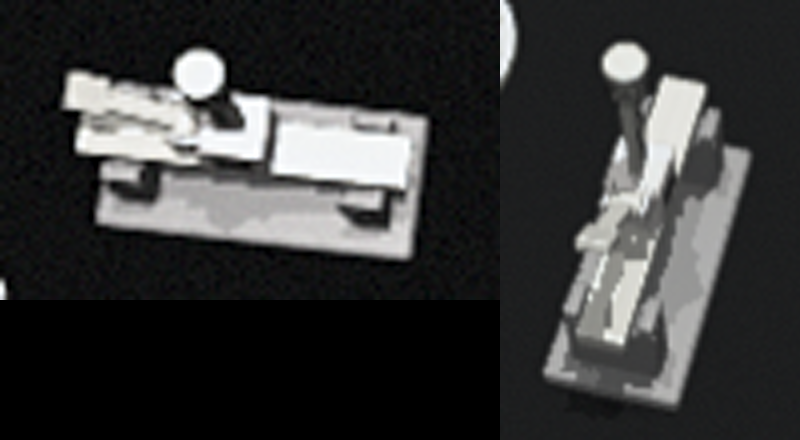

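The crop confirms the knob at about (230,200) in the top view, and the lever with its pad pointing image-left (+y world). Next: yaw, knob position and the move deltas.

```bash
python3 - <<'E'
from h import *
import pickle
from scipy.spatial.transform import Rotation as Ro
T=pickle.load(open('top0.pkl','rb'));S=pickle.load(open('side0.pkl','rb'))
for n,d,win in(('T',T,(190,185,290,245)),('S',S,(250,270,330,380))):
    P=cloud(d);m=np.zeros((480,640),bool);m[win[1]:win[3],win[0]:win[2]]=1
    k=m&(P[...,2]>.165); v,u=np.nonzero(k); 
    t=k&(P[...,2]>.183); v,u=np.nonzero(t)
    c=onplane(d,[[u.mean(),v.mean()]],.190)
    print(n,'knob top px',u.mean(),v.mean(),c,'zs',np.percentile(P[t][:,2],[10,50,90]),t.sum())
    q=P[m&(P[...,2]>.064)&(P[...,2]<.072)]
    r=cv2.minAreaRect((q[:,:2]*1000).astype(np.float32));print('bridge',len(q),r)
    q=P[m&(P[...,2]>.010)&(P[...,2]<.016)]; r=cv2.minAreaRect((q[:,:2]*1000).astype(np.float32));print('rest',r)
    q=P[m&(P[...,2]>.110)&(P[...,2]<.15)&(P[...,1]>.165)]; print('lever',len(q),q.mean(0),q[q[:,2].argmax()],q[q[:,1].argmax()])
s=arm.observe();R=Ro.from_rotvec(s['ee_rot']).as_matrix();print(s['position'],R)
E
```

```text
T knob top px 228.9764705882353 199.90588235294118 [[0.56199388 0.14109772 0.19      ]] zs [0.18526918 0.18807848 0.19011904] 85
bridge 382 ((560.640625, 140.34425354003906), (148.29774475097656, 36.71360397338867), 80.14986419677734)
rest ((559.4011840820312, 164.4005584716797), (93.74873352050781, 203.086181640625), 6.721952438354492)
lever 110 [0.56765818 0.1897644  0.12613731] [0.57192819 0.2021143  0.13986391] [0.56308548 0.20550405 0.13203473]
S knob top px 281.03809523809525 285.9809523809524 [[0.56044135 0.14402379 0.19      ]] zs [0.18474776 0.18992483 0.19151763] 105
bridge 593 ((559.5394287109375, 141.24664306640625), (151.75119018554688, 41.284698486328125), 83.66903686523438)
rest ((578.4215698242188, 94.06761169433594), (124.36114501953125, 263.69146728515625), 20.382305145263672)
lever 96 [0.56567047 0.19337099 0.12958856] [0.56543988 0.20315588 0.14045087] [0.56132937 0.20780097 0.13537332]
[0.18686411 0.59592123 0.22601258] [[-9.54194515e-01  2.99186795e-01 -2.99904472e-04]
 [ 2.99186911e-01  9.54193448e-01 -1.43406955e-03]
 [-1.42887788e-04 -1.45810879e-03 -9.99998927e-01]]
```

>>> jog_arm([
  [[0,-3,3],[0,0,-5],1],
  [[2,-7,6],[0,0,-13],1],
  [[4,-12,6],[0,0,-22],1],
  [[6,-17,6],[0,0,-31],1],
  [[9,-22,6],[0,0,-40],1],
  [[12,-26,6],[0,0,-49],1],
  [[16,-30,6],[0,0,-58],1],
  [[20,-34,6],[0,0,-66],1],
], newtons=20)

```text
clock: 1.1
position: [0.3877, 0.2549, 0.2868]
ee_rot: [-2.095, -2.341, -0.0]
force: [1.6, 1.2, 0.6]
width: 0.998
gripper_force: 0.0
```

>>> jog_arm([
  [[4,-3,0],[0,0,-4],1],
  [[9,-6,0],[0,0,-8],1],
  [[13,-9,0],[0,0,-11],1],
  [[16,-11,-2],[0,0,-13],1],
  [[17.3,-11.3,-5],[0,0,-13],1],
  [[17.3,-11.3,-7],[0,0,-13],1],
  [[17.3,-11.3,-7],[0,0,-13],1],
])

```text
clock: 1.98
position: [0.5588, 0.143, 0.215]
ee_rot: [-2.342, -2.093, 0.006]
force: [0.1, -0.0, 0.8]
width: 1.003
gripper_force: 0.0
```

```bash
python3 - <<'E'
from h import *
s=arm.observe();print(s['position'],s['ee_rot'],s['force'])
d=grab('side');i=cv2.cvtColor(d['img'],4)
a=cv2.resize(i[220:380,220:380],None,fx=3,fy=3);cv2.imwrite('pics/p1.png',a)
E
```

```text
[0.55880853 0.14304516 0.21503989] [-2.34155616 -2.09267482  0.00577656] [ 0.0672918  -0.00743915  0.76624029]
```

View pics/p1.png

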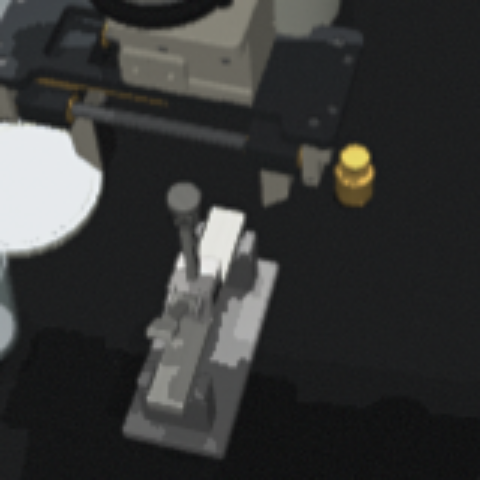

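The picture shows the fingers (crop 90,140 and 275,190) straddling the knob (183,195) from above. Descend and close.

>>> jog_arm([
  [[0.2,-0.1,-2],[0,0,0],1],
  [[0.2,-0.1,-4],[0,0,0],1],
  [[0.2,-0.1,-5.5],[0,0,0],1],
  [[0.2,-0.1,-5.5],[0,0,0],1],
  [[0.2,-0.1,-5.5],[0,0,0],0.4],
  [[0.2,-0.1,-5.5],[0,0,0],0.2],
  [[0.2,-0.1,-5.5],[0,0,0],0.1],
  [[0.2,-0.1,-5.5],[0,0,0],0.1],
], newtons=25)

```text
clock: 3.02
position: [0.5621, 0.1424, 0.162]
ee_rot: [2.342, 2.094, 0.001]
force: [-0.2, -0.1, -0.4]
width: 0.617
gripper_force: 0.0
```

>>> jog_arm([
  [[0,0,-0.3],[0,0,0],0],
  [[0,0,-0.3],[0,0,0],0],
  [[0,0,-0.3],[0,0,0],0],
  [[0,0,-0.3],[0,0,0],0],
  [[0,0,-0.3],[0,0,0],0],
  [[0,0,-0.3],[0,0,0],0],
  [[0,0,-0.3],[0,0,0],0],
  [[0,0,-0.3],[0,0,0],0],
])

```text
clock: 4.03
position: [0.562, 0.1424, 0.1587]
ee_rot: [2.342, 2.094, 0.0]
force: [1.1, -0.1, -1.5]
width: 0.211
gripper_force: 25.0
```

>>> jog_arm([
  [[0,0,0.3],[0,0,0],0],
  [[0,0,0.8],[0,0,0],0],
  [[0,0,1.5],[0,0,0],0],
  [[0,0,2.5],[0,0,0],0],
  [[0,0,3.5],[0,0,0],0],
  [[0,0,5],[0,0,0],0],
  [[0,0,6.2],[0,0,0],0],
  [[0,0,7],[0,0,0],0],
])

```text
clock: 5.03
position: [0.5623, 0.1424, 0.2299]
ee_rot: [2.342, 2.094, 0.002]
force: [-0.2, -0.4, -3.0]
width: 0.209
gripper_force: 25.0
```

```bash
python3 - <<'E'
from h import *
s=arm.observe();print(s['position'],s['force'],s['width'])
d=grab('side');i=cv2.cvtColor(d['img'],4)
cv2.imwrite('pics/p2.png',cv2.resize(i[180:380,180:380],None,fx=3,fy=3))
E
```

```text
[0.56228851 0.14244849 0.22986978] [-0.24215509 -0.41933143 -3.00995877] 0.20868601346090054
```

View pics/p2.png

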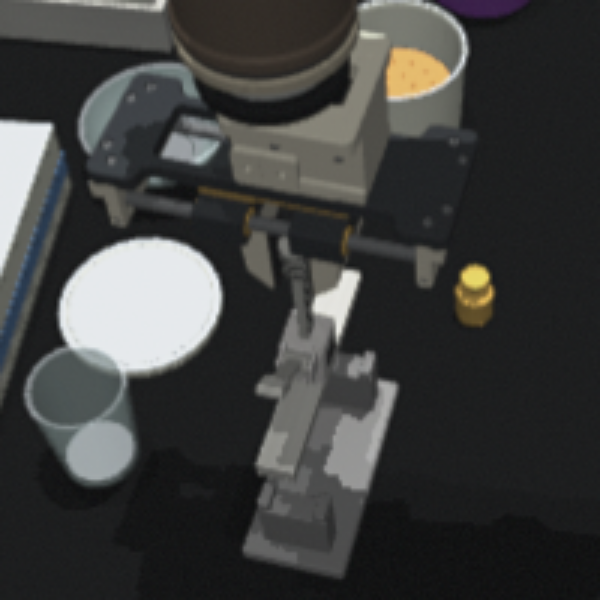

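The gauge hangs level from the gripper, clear of the posts (crop ~(300,380)), with its full 3 N weight on the wrist. Carry it over the tub.

>>> jog_arm([
  [[0,-0.7,0],[0,0,0],0],
  [[0,-2,0],[0,0,0],0],
  [[0,-4,0],[0,0,0],0],
  [[0,-6.5,0],[0,0,0],0],
  [[0,-9,0],[0,0,0],0],
  [[0,-11.5,0],[0,0,0],0],
  [[0,-14,0],[0,0,0],0],
  [[0,-16.5,0],[0,0,0],0],
])

```text
clock: 6.08
position: [0.5614, -0.0253, 0.2286]
ee_rot: [2.344, 2.092, -0.001]
force: [0.5, -1.5, -3.3]
width: 0.211
gripper_force: 25.0
```

>>> jog_arm([
  [[0,-2.5,0],[0,0,0],0],
  [[0,-5,0],[0,0,0],0],
  [[0,-8,0],[0,0,0],0],
  [[0,-11,0],[0,0,0],0],
  [[-0.1,-14,0],[0,0,0],0],
  [[-0.2,-16,0],[0,0,0],0],
  [[-0.2,-17.2,0],[0,0,0],0],
  [[-0.2,-17.2,0],[0,0,0],0],
])

```text
clock: 7.08
position: [0.5594, -0.196, 0.2287]
ee_rot: [2.344, 2.091, -0.001]
force: [0.3, 0.4, -3.2]
width: 0.212
gripper_force: 25.0
```

```bash
cat > m.py <<'E'
from h import *
import sys
def look(name,win):
    s=arm.observe();print(s['clock'],s['position'].round(4),s['force'].round(2),s['width'].round(3))
    o=[]
    for n,b in win.items():
        d=grab(n);i=cv2.cvtColor(d['img'],4);o.append(cv2.resize(i[b[1]:b[3],b[0]:b[2]],(400,int(400*(b[3]-b[1])/(b[2]-b[0])))))
        P=cloud(d)[b[1]:b[3],b[0]:b[2]].reshape(-1,3)
        np.save(n+'_cl.npy',P)
        print(n,np.histogram(P[:,2],bins=np.arange(.06,.26,.01))[0])
    h=max(x.shape[0] for x in o);cv2.imwrite('pics/'+name,np.hstack([np.pad(x,((0,h-x.shape[0]),(0,0),(0,0))) for x in o]))
if __name__=='__main__': look(sys.argv[1],{'top':(330,140,450,260),'side':(250,120,370,260)})
E
python3 m.py p3.png; python3 -c "
import numpy as np
for n in('top','side'):
    P=np.load(n+'_cl.npy')
    for lo in np.arange(.08,.24,.01):
        q=P[(P[:,2]>lo)&(P[:,2]<lo+.01)]
        if len(q)>5:print(n,round(lo,2),len(q),np.median(q,0).round(4),q.min(0).round(3),q.max(0).round(3))"
```

```text
Traceback (most recent call last):
  File "m.py", line 12, in <module>
    if __name__=='__main__': look(sys.argv[1],{'top':(330,140,450,260),'side':(250,120,370,260)})
                             ~~~~^^^^^^^^^^^^^^^^^^^^^^^^^^^^^^^^^^^^^^^^^^^^^^^^^^^^^^^^^^^^^^^^
  File "m.py", line 4, in look
    s=arm.observe();print(s['clock'],s['position'].round(4),s['force'].round(2),s['width'].round(3))
                                                                                ^^^^^^^^^^^^^^^^
AttributeError: 'float' object has no attribute 'round'
Traceback (most recent call last):
FileNotFoundError: [Errno 2] No such file or directory: 'top_cl.npy'
```

```bash
sed -i "s/s\['width'\].round(3)/round(s['width'],3)/" m.py
python3 m.py p3.png; python3 -c "
import numpy as np
for n in('top','side'):
    P=np.load(n+'_cl.npy')
    for lo in np.arange(.08,.24,.01):
        q=P[(P[:,2]>lo)&(P[:,2]<lo+.01)]
        if len(q)>5:print(n,round(lo,2),len(q),np.median(q,0).round(4),q.min(0).round(3),q.max(0).round(3))"
```

```text
7.075 [ 0.5594 -0.196   0.2287] [ 0.27  0.42 -3.19] 0.212
top [  0   0   6   0   0   0   5 101   0   0   0   0   0   1  40   0   0   0
   0]
side [ 637  600 1371  236    0    0   22  311   60   30   32  120   21   17
   36   15   19   55   89]
top 0.08 6 [ 0.6055 -0.1607  0.0836] [ 0.562 -0.165  0.081] [ 0.611 -0.137  0.089]
top 0.13 101 [ 0.5669 -0.1308  0.1359] [ 0.554 -0.144  0.131] [ 0.578 -0.121  0.14 ]
top 0.2 40 [ 0.5654 -0.1348  0.2051] [ 0.557 -0.143  0.201] [ 0.573 -0.131  0.209]
side 0.08 1371 [ 0.6477 -0.3444  0.0873] [ 0.443 -0.518  0.08 ] [ 0.737 -0.138  0.09 ]
side 0.09 236 [ 0.6719 -0.3607  0.0908] [ 0.454 -0.51   0.09 ] [ 0.733 -0.301  0.095]
side 0.12 22 [ 0.553  -0.1285  0.1284] [ 0.54  -0.262  0.122] [ 0.576 -0.12   0.13 ]
side 0.13 311 [ 0.5581 -0.1599  0.1376] [ 0.54  -0.271  0.13 ] [ 0.576 -0.118  0.14 ]
side 0.14 60 [ 0.5575 -0.1814  0.1423] [ 0.543 -0.263  0.14 ] [ 0.572 -0.126  0.15 ]
side 0.15 30 [ 0.5531 -0.1816  0.1541] [ 0.543 -0.199  0.15 ] [ 0.569 -0.177  0.159]
side 0.16 32 [ 0.5479 -0.1798  0.165 ] [ 0.543 -0.202  0.161] [ 0.571 -0.166  0.17 ]
side 0.17 120 [ 0.5556 -0.1896  0.1747] [ 0.544 -0.21   0.17 ] [ 0.573 -0.168  0.18 ]
side 0.18 21 [ 0.5565 -0.1896  0.1838] [ 0.554 -0.201  0.18 ] [ 0.564 -0.16   0.19 ]
side 0.19 17 [ 0.5572 -0.1908  0.1942] [ 0.555 -0.204  0.19 ] [ 0.561 -0.139  0.2  ]
side 0.2 36 [ 0.561  -0.1335  0.2062] [ 0.555 -0.194  0.201] [ 0.572 -0.131  0.21 ]
side 0.21 15 [ 0.5586 -0.1896  0.2142] [ 0.555 -0.192  0.21 ] [ 0.57  -0.133  0.219]
side 0.22 19 [ 0.5583 -0.1881  0.226 ] [ 0.544 -0.193  0.22 ] [ 0.573 -0.183  0.23 ]
side 0.23 55 [ 0.56   -0.1853  0.2367] [ 0.535 -0.194  0.23 ] [ 0.58  -0.179  0.24 ]
```

View pics/p3.png

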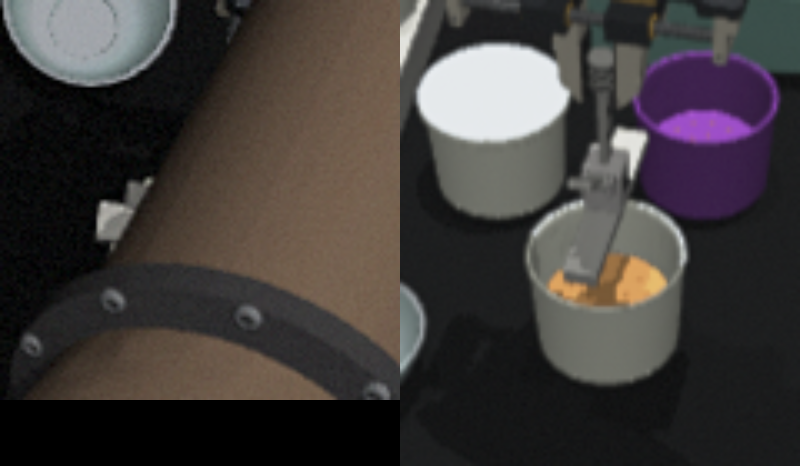

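The side view shows the gauge level above the tub, with its bridge at crop (600,230) centred over the mouth. Measured bridge centre is about (0.558, -0.196), with the underside at z≈0.126. Lower it onto the rim.

>>> jog_arm([
  [[0.1,0.1,-0.6],[0,0,0],0],
  [[0.1,0.1,-1.4],[0,0,0],0],
  [[0.1,0.1,-2.2],[0,0,0],0],
  [[0.1,0.1,-2.9],[0,0,0],0],
  [[0.1,0.1,-3.4],[0,0,0],0],
  [[0.1,0.1,-3.6],[0,0,0],0],
  [[0.1,0.1,-3.6],[0,0,0],0],
])

```text
clock: 8.05
position: [0.561, -0.1937, 0.1927]
ee_rot: [2.342, 2.094, -0.0]
force: [-0.3, -0.1, -3.6]
width: 0.207
gripper_force: 25.0
```

>>> jog_arm([
  [[0,0,-0.1],[0,0,0],0],
  [[0,0,-0.2],[0,0,0],0],
  [[0,0,-0.3],[0,0,0],0],
  [[0,0,-0.4],[0,0,0],0],
  [[0,0,-0.5],[0,0,0],0],
  [[0,0,-0.6],[0,0,0],0],
  [[0,0,-0.7],[0,0,0],0],
  [[0,0,-0.8],[0,0,0],0],
])

```text
clock: 9.05
position: [0.5612, -0.1937, 0.1849]
ee_rot: [2.342, 2.093, 0.001]
force: [0.3, 0.2, 3.4]
width: 0.209
gripper_force: 25.0
```

>>> jog_arm([
  [[0,0,-0.4],[0,0,0],0],
  [[0,0,-0.8],[0,0,0],0],
  [[0,0,-1.2],[0,0,0],0],
  [[0,0,-1.6],[0,0,0],0],
  [[0,0,-2.0],[0,0,0],0],
  [[0,0,-2.3],[0,0,0],0],
  [[0,0,-2.6],[0,0,0],0],
  [[0,0,-2.7],[0,0,0],0],
])

```text
clock: 10.05
position: [0.561, -0.1937, 0.1576]
ee_rot: [2.342, 2.094, -0.0]
force: [0.4, -0.1, 3.4]
width: 0.211
gripper_force: 25.0
```

>>> jog_arm([
  [[0,0,0],[0,0,0],0],
  [[0,0,-0.1],[0,0,0],0],
  [[0,0,-0.2],[0,0,0],0],
  [[0,0,-0.3],[0,0,0],0],
  [[0,0,-0.4],[0,0,0],0],
  [[0,0,-0.4],[0,0,0],0],
])

```text
clock: 10.8
position: [0.561, -0.1936, 0.1536]
ee_rot: [2.342, 2.094, -0.0]
force: [1.8, -0.4, 2.2]
width: 0.214
gripper_force: 25.0
```

>>> jog_arm([
  [[0,0,-0.1],[0,0,0],0],
  [[0,0,-0.2],[0,0,0],0],
  [[0,0,-0.25],[0,0,0],0],
])

```text
clock: 11.18
position: [0.561, -0.1936, 0.1512]
ee_rot: [2.342, 2.094, 0.0]
force: [1.3, -0.2, 3.3]
width: 0.21
gripper_force: 25.0
```

>>> jog_arm([
  [[0,0,-0.05],[0,0,0],0],
  [[0,0,-0.1],[0,0,0],0],
])

```text
clock: 11.42
position: [0.561, -0.1937, 0.1502]
ee_rot: [2.342, 2.094, 0.0]
force: [1.4, -1.1, 3.3]
width: 0.209
gripper_force: 25.0
```

>>> jog_arm([
  [[0,0,-0.05],[0,0,0],0],
  [[0,0,-0.1],[0,0,0],0],
])

```text
clock: 11.68
position: [0.5611, -0.1936, 0.1493]
ee_rot: [2.342, 2.094, 0.0]
force: [1.6, -2.0, 3.3]
width: 0.213
gripper_force: 25.0
```

>>> jog_arm([
  [[0,0,-0.05],[0,0,0],0],
  [[0,0,-0.1],[0,0,0],0],
])

```text
clock: 11.92
position: [0.5611, -0.1937, 0.1484]
ee_rot: [2.342, 2.094, 0.0]
force: [1.1, -0.1, 6.0]
width: 0.213
gripper_force: 25.0
```

>>> jog_arm([
  [[0,0,-0.05],[0,0,0],0],
  [[0,0,-0.05],[0,0,0],0],
])

```text
clock: 12.18
position: [0.5612, -0.1937, 0.148]
ee_rot: [2.342, 2.094, 0.001]
force: [1.6, -0.9, 5.9]
width: 0.209
gripper_force: 25.0
```

Foot contact felt (force rose from 3.4 to about 6 N). Release and rise.

>>> jog_arm([
  [[0,0,0],[0,0,0],0.3],
  [[0,0,0],[0,0,0],0.4],
  [[0,0,0],[0,0,0],0.5],
  [[0,0,0],[0,0,0],0.6],
  [[0,0,0],[0,0,0],0.6],
  [[0,0,0],[0,0,0],0.6],
])

```text
clock: 12.92
position: [0.561, -0.1936, 0.1477]
ee_rot: [-2.342, -2.094, 0.0]
force: [-0.4, -0.5, 0.3]
width: 0.602
gripper_force: 0.0
```

>>> jog_arm([
  [[0,0,1],[0,0,0],0.6],
  [[0,0,3],[0,0,0],0.6],
  [[0,0,6],[0,0,0],0.6],
  [[0,0,9],[0,0,0],0.6],
  [[0,4,12],[0,0,0],0.3],
  [[0,9,13],[0,0,0],0],
  [[0,14,13],[0,0,0],0],
  [[0,17,13],[0,0,0],0],
])

```text
clock: 13.92
position: [0.561, -0.0207, 0.2786]
ee_rot: [-2.339, -2.097, -0.002]
force: [-0.2, -0.4, 0.5]
width: 0.212
gripper_force: 0.0
```

```bash
python3 m.py p4.png; python3 -c "
import numpy as np
for n in('top','side'):
    P=np.load(n+'_cl.npy');P=P[(P[:,0]>.49)&(P[:,0]<.63)&(P[:,1]<-.11)&(P[:,1]>-.28)]
    for lo in np.arange(.08,.2,.01):
        q=P[(P[:,2]>lo)&(P[:,2]<lo+.01)]
        if len(q)>5:print(n,round(lo,2),len(q),np.median(q,0).round(4),q.min(0).round(3),q.max(0).round(3))"
```

```text
13.925 [ 0.561  -0.0207  0.2786] [-0.15 -0.42  0.52] 0.212
top [164 144 687 599  22  17  40 161  29  37  58  77   8   0   0   0   0   0
   0]
side [428 404 464 317  64  31  18  87  18   9  31   9   0   0   0   0   0   0
   0]
top 0.08 245 [ 0.5559 -0.2054  0.0836] [ 0.506 -0.267  0.08 ] [ 0.618 -0.119  0.09 ]
top 0.09 528 [ 0.5594 -0.2164  0.0959] [ 0.543 -0.268  0.09 ] [ 0.58  -0.119  0.1  ]
top 0.1 22 [ 0.5494 -0.197   0.1015] [ 0.547 -0.262  0.1  ] [ 0.568 -0.12   0.11 ]
top 0.11 17 [ 0.5474 -0.1917  0.115 ] [ 0.546 -0.207  0.112] [ 0.552 -0.178  0.12 ]
top 0.12 40 [ 0.5511 -0.1873  0.1274] [ 0.547 -0.208  0.121] [ 0.577 -0.166  0.13 ]
top 0.13 161 [ 0.5583 -0.1822  0.1336] [ 0.547 -0.208  0.13 ] [ 0.575 -0.163  0.14 ]
top 0.14 29 [ 0.5644 -0.1574  0.1457] [ 0.56  -0.166  0.141] [ 0.57  -0.148  0.149]
top 0.15 37 [ 0.5657 -0.1451  0.1574] [ 0.551 -0.197  0.151] [ 0.574 -0.137  0.16 ]
top 0.16 58 [ 0.564  -0.1361  0.1648] [ 0.551 -0.201  0.161] [ 0.575 -0.13   0.17 ]
top 0.17 77 [ 0.5613 -0.1933  0.1775] [ 0.551 -0.204  0.17 ] [ 0.57  -0.184  0.18 ]
top 0.18 8 [ 0.5579 -0.1943  0.1
[... 199 characters left out ...]
 [ 0.578 -0.117  0.1  ]
side 0.1 64 [ 0.5556 -0.1808  0.1023] [ 0.543 -0.266  0.1  ] [ 0.575 -0.125  0.11 ]
side 0.11 31 [ 0.5573 -0.1808  0.114 ] [ 0.545 -0.209  0.111] [ 0.572 -0.177  0.119]
side 0.12 18 [ 0.5493 -0.18    0.1249] [ 0.545 -0.197  0.122] [ 0.572 -0.167  0.13 ]
side 0.13 87 [ 0.5542 -0.1868  0.1347] [ 0.546 -0.206  0.13 ] [ 0.566 -0.167  0.14 ]
side 0.14 18 [ 0.56   -0.1884  0.1456] [ 0.557 -0.198  0.14 ] [ 0.564 -0.16   0.149]
side 0.15 9 [ 0.5583 -0.1864  0.1555] [ 0.554 -0.191  0.15 ] [ 0.562 -0.141  0.16 ]
side 0.16 31 [ 0.5575 -0.1845  0.1652] [ 0.55  -0.195  0.16 ] [ 0.565 -0.128  0.169]
side 0.17 9 [ 0.5552 -0.1863  0.1716] [ 0.553 -0.201  0.17 ] [ 0.56  -0.127  0.179]
```

View pics/p4.png

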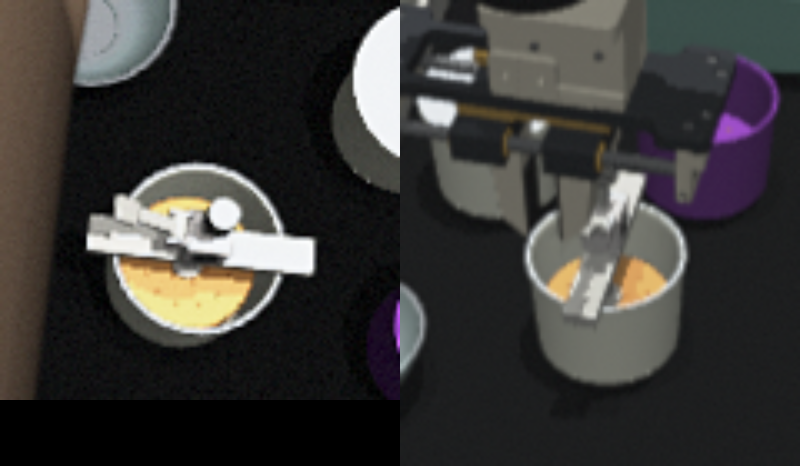

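The gauge is seated flat across the rim: bridge top z≈0.097, centre about (0.560, -0.193), knob top at 0.179 as expected. The lever pad is at about (0.565, -0.138), z≈0.165. Move the closed fingers above the pad and press.

>>> jog_arm([
  [[0.2,-3,0],[0,0,0],0],
  [[0.4,-7,0],[0,0,0],0],
  [[0.5,-10,0],[0,0,0],0],
  [[0.5,-11.9,-1],[0,0,0],0],
  [[0.5,-11.9,-4],[0,0,0],0],
  [[0.5,-11.9,-7],[0,0,0],0],
  [[0.5,-11.9,-9],[0,0,0],0],
  [[0.5,-11.9,-9.5],[0,0,0],0],
])

```text
clock: 15.02
position: [0.5652, -0.1434, 0.1822]
ee_rot: [-2.343, -2.092, 0.002]
force: [0.6, 0.6, 0.4]
width: 0.007
gripper_force: 0.0
```

>>> jog_arm([
  [[0,0,-0.4],[0,0,0],0],
  [[0,0,-0.8],[0,0,0],0],
  [[0,0,-1.2],[0,0,0],0],
  [[0,0,-1.6],[0,0,0],0],
  [[0,0,-2.0],[0,0,0],0],
  [[0,0,-2.2],[0,0,0],0],
])

```text
clock: 15.78
position: [0.5661, -0.1426, 0.1606]
ee_rot: [2.342, 2.094, 0.0]
force: [0.5, 0.3, 2.1]
width: 0.006
gripper_force: 0.8
```

>>> jog_arm([
  [[0,0,0.8],[0,0,0],0],
  [[0,0.25,0.8],[0,0,0],0],
  [[0,0.25,0.3],[0,0,0],0],
  [[0,0.25,-0.2],[0,0,0],0],
  [[0,0.25,-0.6],[0,0,0],0],
  [[0,0.25,-1.0],[0,0,0],0],
  [[0,0.25,-1.3],[0,0,0],0],
])

```text
clock: 16.65
position: [0.566, -0.14, 0.1474]
ee_rot: [-2.342, -2.094, 0.0]
force: [0.1, 0.9, 1.9]
width: 0.007
gripper_force: 1.0
```

>>> jog_arm([
  [[0,0,-0.2],[0,0,0],0],
  [[0,0,-0.4],[0,0,0],0],
  [[0,0,-0.6],[0,0,0],0],
  [[0,0,-0.8],[0,0,0],0],
])

```text
clock: 17.15
position: [0.5661, -0.14, 0.1397]
ee_rot: [2.342, 2.094, 0.0]
force: [-0.7, 1.1, 3.3]
width: 0.004
gripper_force: 1.2
```

>>> jog_arm([
  [[0,0,-0.1],[0,0,0],0],
  [[0,0,-0.2],[0,0,0],0],
  [[0,0,-0.3],[0,0,0],0],
])

```text
clock: 17.52
position: [0.566, -0.14, 0.1367]
ee_rot: [2.342, 2.094, 0.0]
force: [0.8, 2.0, 2.2]
width: 0.005
gripper_force: 1.2
```

>>> jog_arm([
  [[0,0,-0.1],[0,0,0],0],
  [[0,0,-0.15],[0,0,0],0],
])

```text
clock: 17.77
position: [0.566, -0.14, 0.1352]
ee_rot: [-2.342, -2.094, -0.0]
force: [-0.1, 1.9, 3.6]
width: 0.006
gripper_force: 2.1
```

>>> jog_arm([
  [[0,0,-0.1],[0,0,0],0],
  [[0,0,-0.15],[0,0,0],0],
])

```text
clock: 18.02
position: [0.5664, -0.14, 0.1346]
ee_rot: [2.342, 2.094, 0.002]
force: [-2.9, 2.3, 13.6]
width: 0.005
gripper_force: 6.6
```

>>> jog_arm([
  [[0,0,-0.1],[0,0,0],0],
  [[0,0,-0.1],[0,0,0],0],
])

```text
clock: 18.27
position: [0.5667, -0.14, 0.1342]
ee_rot: [2.341, 2.093, 0.003]
force: [-2.8, 3.6, 17.4]
width: 0.003
gripper_force: 8.7
```

Hard stop reached at the level position (z≈0.135, 17 N). Lift off and inspect.

>>> jog_arm([
  [[0,0,0.3],[0,0,0],0],
  [[0,0,1],[0,0,0],0],
  [[0,0,4],[0,0,0],0],
  [[0,0,8],[0,0,0],0],
  [[0,4,12],[0,0,0],0],
  [[0,9,13],[0,0,0],0],
  [[0,14,13],[0,0,0],0],
  [[0,17,13],[0,0,0],0],
])

```text
clock: 19.27
position: [0.5657, 0.0326, 0.2628]
ee_rot: [-2.339, -2.096, -0.0]
force: [0.4, 0.0, 0.1]
width: 0.002
gripper_force: 0.0
```

>>> jog_arm([
  [[0,4,0],[0,0,0],0],
  [[0,8,0],[0,0,0],0],
  [[0,12,0],[0,0,0],0],
  [[0,14,0],[0,0,0],0],
  [[0,14,0],[0,0,0],0],
])

```text
clock: 19.9
position: [0.5659, 0.1705, 0.2624]
ee_rot: [2.34, 2.096, -0.001]
force: [-0.1, -0.2, -1.0]
width: 0.006
gripper_force: 0.0
```

```bash
python3 m.py p5.png; python3 -c "
import numpy as np
for n in('top','side'):
    P=np.load(n+'_cl.npy');P=P[(P[:,0]>.49)&(P[:,0]<.63)&(P[:,1]<-.10)&(P[:,1]>-.28)]
    for lo in np.arange(.08,.2,.01):
        q=P[(P[:,2]>lo)&(P[:,2]<lo+.01)]
        if len(q)>5:print(n,round(lo,2),len(q),np.median(q,0).round(4),q.min(0).round(3),q.max(0).round(3))"
python3 - <<'E'
from h import *
for n,c in(('top',(388,217)),('side',(312,205))):
    d=grab(n);P=cloud(d);m=np.zeros((480,640),np.uint8);cv2.circle(m,c,42,1,-1)
    q=P[(m>0)&(P[...,2]>.079)&(P[...,2]<.089)&(abs(P[...,0]-.56)>.022)]
    A=np.c_[2*q[:,:2],np.ones(len(q))];s=np.linalg.lstsq(A,(q[:,:2]**2).sum(1),rcond=None)[0];print(n,'tub',s[:2])
E
```

```text
19.9 [0.5659 0.1705 0.2624] [-0.08 -0.16 -1.  ] 0.006
top [164 144 709 536  18  19  44 285   0   7  14  78   6   0   0   0   0   0
   0]
side [584 602 675 288  51  21  30 203  13  10  34  47  22   0   0   0   0   0
   0]
top 0.08 264 [ 0.5617 -0.2032  0.084 ] [ 0.506 -0.267  0.08 ] [ 0.618 -0.119  0.09 ]
top 0.09 467 [ 0.5579 -0.2221  0.0958] [ 0.542 -0.268  0.09 ] [ 0.577 -0.119  0.1  ]
top 0.1 18 [ 0.5474 -0.1967  0.1032] [ 0.544 -0.249  0.1  ] [ 0.568 -0.178  0.11 ]
top 0.11 19 [ 0.5475 -0.1902  0.1161] [ 0.546 -0.206  0.11 ] [ 0.553 -0.179  0.119]
top 0.12 44 [ 0.5522 -0.1849  0.1278] [ 0.546 -0.208  0.12 ] [ 0.576 -0.145  0.13 ]
top 0.13 285 [ 0.5635 -0.1692  0.1335] [ 0.547 -0.208  0.13 ] [ 0.576 -0.119  0.14 ]
top 0.15 7 [ 0.5538 -0.1882  0.1581] [ 0.551 -0.196  0.157] [ 0.562 -0.184  0.16 ]
top 0.16 14 [ 0.5538 -0.1902  0.1664] [ 0.551 -0.201  0.161] [ 0.562 -0.185  0.169]
top 0.17 78 [ 0.5601 -0.1929  0.1775] [ 0.551 -0.204  0.17 ] [ 0.57  -0.184  0.18 ]
top 0.18 6 [ 0.5631 -0.1945  0.1805] [ 0.555 -0.201  0.18 ] [ 0.567 -0.186  0.181]
side 0.08 159 [ 0.5322 -0.2137  0.0851]
[... 266 characters left out ...]
.205  0.11 ] [ 0.563 -0.177  0.118]
side 0.12 30 [ 0.5486 -0.1803  0.1262] [ 0.544 -0.207  0.121] [ 0.572 -0.144  0.13 ]
side 0.13 203 [ 0.5616 -0.1712  0.1353] [ 0.544 -0.209  0.13 ] [ 0.574 -0.117  0.14 ]
side 0.14 13 [ 0.5584 -0.1892  0.1437] [ 0.557 -0.197  0.141] [ 0.563 -0.186  0.149]
side 0.15 10 [ 0.5593 -0.1886  0.1555] [ 0.55  -0.196  0.15 ] [ 0.568 -0.186  0.16 ]
side 0.16 34 [ 0.5585 -0.1872  0.1642] [ 0.55  -0.197  0.16 ] [ 0.57  -0.183  0.17 ]
side 0.17 47 [ 0.5574 -0.1898  0.1775] [ 0.551 -0.204  0.17 ] [ 0.57  -0.183  0.18 ]
side 0.18 22 [ 0.5595 -0.1953  0.1808] [ 0.554 -0.202  0.18 ] [ 0.568 -0.185  0.183]
top tub [ 0.5613239  -0.19460137]
side tub [ 0.56004898 -0.19419261]
```

View pics/p5.png

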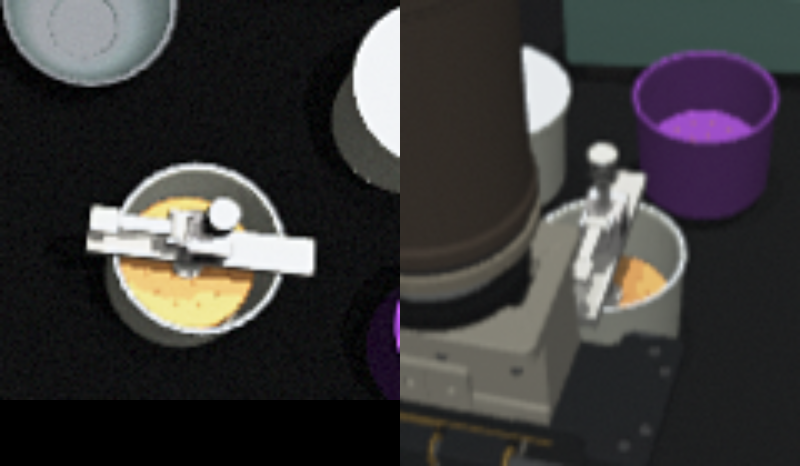

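The picture shows the lever lying level along the bridge (crop 90–180, 215). The bridge is flat across the tub's middle, the knob height is unchanged, the tub hasn't moved and the arm is clear.

```bash
python3 -c "
from cell import arm
print(arm.sign_off())"
```

```text
the job is handed in; nothing more can be done
None
```

I handed the job in at about 20 s: the gauge stands locked across the middle of the tub's rim. The foot was lowered onto the top biscuit with about 3 N, and the knob height hadn't changed after clamping. The tub is within 1 mm of where it started and the arm is clear, but the verdict wasn't shown to me.

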